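# Isolate and vent one air line on a crowded manifold

## Robot

A 6-joint arm with a two-finger parallel gripper is mounted at the origin on the work surface. World frame = base frame: x ahead of the robot, y to its left, z up, the work surface at z = 0. Lengths are in m, angles in rad, forces in N, time in s.
With the tool pointing down it reaches from about 0.3 to 0.85 m from the base axis. Payload 4.2 kg.
Tool frame: the origin (TCP) lies midway between the tips of the shut fingers; the grasp point (between the pads) lies 19 mm behind it; z points along the fingers, y is the direction in which the jaws open and shut (so a half turn about z gives the same grasp; the last joint's range is limited). The gripper opens to 91 mm and grips with 3 to 60 N. Pads are 32 mm wide; open, the fingers measure 118 mm over their backs; the gripper's body (76 mm by 178 mm) begins 60 mm behind the grasp point.
Start: joints at [-1.327, 0.32, 1.565, -0, 1.257, -0.02], TCP at [0.15, -0.555, 0.181] pointing down, gripper open.
Joint ranges: [-3.11, 3.11], [-0.84, 2.01], [0.21, 2.61], [-1.34, 4.49], [0.05, 2.63], [-2.56, 2.56]. Speed limits (rad/s): [2.57, 2.57, 3.14, 3.14, 3.14, 3.14].

## Interface

Orientations are given as a unit quaternion [w, x, y, z].
In Python, from station import sensors, optics, ticket gives the robot as it stands.
- The arm moves only by the tool move_arm, never from a script. Its argument "plan" is a list of rows, each a list of 5 numbers: the gripper's target within -1 to 1 (fully open at 1, half-way at 0, shut at -1), then the shift along the tool's x, y, z in mm, then the turn about the tool's z in rad. A call has 1 to 8 rows; each row is the pose to reach, as a shift and turn from the pose measured when the call began, along the tool's axes at that moment; what a row does not reach only later rows make up. A row lasts 1/10 s, in which the tool goes at most 50 mm and 8.59 degrees, less where a joint would pass 70% of its speed; a pose out of reach is approached as far as the arm can. A call with a gripper value outside its range is refused whole. The fingers move at their own pace and stop on an object; "grip_force" is the grip in N (left out, the last holds). Time passes only in rows, so rows that repeat a pose let the fingers close. It gives the time, the measured TCP pose, the force and the opening at its end, in the units of the state.
- sensors.get_state(): the state, without advancing time (a new reading comes with each control period).
- optics.camera(name): name is "scene" or "top"; returns a dict with "img" (384x512x3 uint8, blue, green, red), "camera_matrix" (3x3 intrinsics, pixels), "T" (4x4, takes a point from camera to world coordinates). Camera axes: x right, y up, looking along -z (the intrinsics and any distortion apply to the point x, -y, -z); pixel columns grow to the right and rows downward; lengths in m; the calibration is good to about 2 mm. A picture is of the moment at which its call begins. There is no depth.
- ticket.finish_job(): hands the job in, once; it reports no verdict.
The state is a dict: "t": time; "q": joint angles; "joint_velocities": joint speeds; "joint_efforts": joint torques, N m; "tool_pos": TCP position; "tcp_rot": TCP orientation; "wrist_force": force on the tool from outside, world axes, zero at the start; "torque": the same for the moment, N m; "finger_gap": finger opening in m.
Only numpy, scipy, OpenCV 4.12 (cv2) and the standard library are available. Lean on these libraries where they do the work, as an engineer would, in place of code of your own. Each camera call takes 0.05 s, during which the arm holds its last target.

## Task

On the air manifold, shut the valve that has the plain bar handle: turn it clockwise until you feel it come up against its stop, lean on it until it is snug on its seat, hold that a moment without wrenching it, then let go. Then press the vent plunger down as far as it goes without ramming it, hold it for a good second so that the line bleeds off, and let it come back up. Do not touch the other three valve knobs, do not press the vent before the valve is shut, and leave the shut valve and everything else on the bench as it is.

Things in the scene. Friction and masses are not known exactly. Their poses are not given: they have to be found in the camera images.
- manifold: Aluminium block fixed to the bench, 170 (x) by 400 (y) by 50 mm high; origin at the centre of its underside. On its top, on a line 25 mm to the -x side of its centre line, stand four valves 64 mm apart and at the two ends, 72 mm beyond the last valve, the vent plunger and a dial gauge. Which valve stands where and which end the plunger has change. All their axes are vertical.
- bar_valve: The valve to shut, the only one with a plain straight bar handle. Origin on its vertical axis, on the manifold's top. It shuts clockwise seen from above, turning with about 0.06 N m of friction. Its stop is inside and cannot be seen: it lies 1.0 to 1.3 rad from where the handle starts, different every time, and has to be felt. The other way it is 0 to 0.3 rad to the open stop.
- bar_handle: The handle: a black bar 44 mm long (its own x), 15 mm thick (y), from 8 to 45 mm above this origin; below it a round skirt 28 mm across, 9 mm high, with a small pointer sticking out under the bar's +x end. Origin on the valve's axis, 14 mm above the manifold's top. Its yaw falls as it shuts. Let go, it stays against its stop.
- bar_mid (a point): Point in the bar on the valve's axis, 29 mm above the handle's origin (93 mm above the bench): about the height to pinch the bar (up to 5 mm higher is as good), clear of skirt and pointer below.
- pointer_tip (a point): Near the tip of the pointer, 18.5 mm from the valve's axis under the bar's +x end, 4.5 mm above the handle's origin.
- seat_mark (a point): A mark on the brass seat ring under the handle (41 mm across), 20 mm from the valve's axis. Once the handle is against its stop the ring gives a little under the torque on the handle, like a spring of 8 N m/rad (2.5 mm at the mark per N m), and comes back when let go. 0.25 to 0.5 N m about the axis is snug; over 0.64 N m, either way, wrenches it.
- round_valve: Neighbour valve with a round fluted knob 33 mm across, top 58 mm above the manifold. Origin on its axis, on the manifold's top. Not to be touched.
- cross_valve: Neighbour valve with a cross-shaped knob 33 mm across, top 58 mm above the manifold. Origin as above. Not to be touched.
- lobe_valve: Neighbour valve with a three-lobed knob 32 mm across, top 58 mm above the manifold. Origin as above. Not to be touched.
- round_valve_rim (a point): Point near the top of the round knob, 15 mm off its axis; shows whether the knob has turned.
- cross_valve_rim (a point): The same on the cross-shaped knob.
- lobe_valve_rim (a point): The same on the three-lobed knob.
- vent_block: Round steel housing of the vent plunger, 46 mm across, 14 mm high, at one end of the row of valves. Origin on its axis, on the manifold's top.
- vent_top (a point): Centre of the top of the vent plunger: a flat black mushroom cap 32 mm across, 32 mm above the manifold's top when up.
- vent (a joint): Travel of the vent plunger, m: 0 up, 0.008 fully down. Sprung: about 2 N to start it, 7.7 N fully down, then a hard stop; it comes back up by itself.
- plug: Loose brass plug, 22 mm across, 24 mm high, standing on the back part of the manifold's top. Origin under it.
- union: Loose steel sleeve, 24 mm across, 22 mm high, standing on the back part of the manifold's top. Origin under it.
- tape_roll: Loose roll of brown packing tape lying flat beyond the manifold, 100 mm across, 48 mm high. Origin under it.
- jar: Loose glass jar, 84 mm across, 110 mm high. Origin under it.
- tin: Loose tin can, 74 mm across, 100 mm high. Origin under it.
- screwdriver: Loose screwdriver lying beyond the manifold.
- soap_carton: Loose small carton, 90 by 60 by 50 mm. Origin under it.

How it is judged:
On the way, in this order (a step that is already met when the one before it is completed fails the run):
1. the bar valve is shut against its stop and held snug on its seat (at least 0.2 N m) (distance of pointer_tip from where it was at the start of the episode above 0.0171 m and distance of seat_mark from where it was at the start of the episode above 0.0005 m), for 0.25 s.
2. the handle is let go and still shut (distance of pointer_tip from where it was at the start of the episode above 0.0171 m and distance of seat_mark from where it was at the start of the episode below 0.00025 m and contact force between the fingers and bar_valve below 0.1 N), for 0.1 s.
3. the vent plunger is held down (at least 5.5 of its 8 mm) for 0.8 s with the valve shut (distance of pointer_tip from where it was at the start of the episode above 0.0171 m and value of joint vent above 0.0055 m), for 0.8 s.
At the end, for the whole second after the job is handed in: The bar valve is shut: its handle is still turned from its start by at least 0.96 rad (pointer tip moved over 17.1 mm), let go and at rest, its seat ring no longer twisted (mark within 0.25 mm of its start), and the vent plunger is back up (within 1.5 mm) (distance of pointer_tip from where it was at the start of the episode above 0.0171 m and value of joint vent below 0.0015 m and distance of seat_mark from where it was at the start of the episode below 0.00025 m and angular speed of bar_handle below 0.05 rad/s); the robot touches nothing.
It fails at once if the valve's seat is wrenched (more than 0.64 N m about its axis, either way) (distance of seat_mark from where it was at the start of the episode above 0.0016 m).
It fails at once if another valve's knob is touched (over 0.5 N) or turned (contact force between any of the fingers, the arm and round_valve above 0.5 N or contact force between any of the fingers, the arm and cross_valve above 0.5 N or contact force between any of the fingers, the arm and lobe_valve above 0.5 N or distance of any of round_valve_rim, cross_valve_rim, lobe_valve_rim from where it was at the start of the episode above 0.002 m).
It fails at once if the vent is pressed (over 3 mm) while the bar valve is not shut (value of joint vent above 0.003 m and not (distance of pointer_tip from where it was at the start of the episode above 0.0171 m)).
It fails at once if the vent plunger is rammed (over 25 N) (contact force between any of the fingers, the arm and vent_block above 25 N).
It fails at once if a loose thing on the bench is shifted by more than 20 mm (distance of any of plug, union, tape_roll, jar, tin, screwdriver, soap_carton from where it was at the start of the episode above 0.02 m).
It also fails if it takes over 70 s, if anything falls off the work surface, if the arm or the gripper's body presses on something with over 40 N, if the wrist force passes 120 N, or if a joint passes its speed limit or range.

## Working session

There is one attempt and no reset: what is moved stays moved. The work goes in short steps, Python scripts to look and compute and a tool call to move; the robot and the scene stay as the last step left them, time stands still between calls to the robot, and variables do not carry over. Pictures are saved under pics/ and viewed, and the job is handed in when it is done.

Besides the shell and the picture viewer there is one more tool, called after "Emit:" as a command line: name --pt "numbers of a row" for each row, then --argument value for the rest. move_arm: Moves the arm, as the interface text tells. Its arguments: {"type":"object","properties":{"plan":{"type":"array","items":{"type":"array","items":{"type":"number"}}},"grip_force":{"type":"number"}},"required":["plan"]}

```bash
mkdir -p pics; ls
python3 - <<'E'
from station import sensors, optics
import cv2
s=sensors.get_state()
for k,v in s.items(): print(k,v)
for n in("scene","top"):
    c=optics.camera(n); cv2.imwrite(f"pics/{n}0.png",c["img"]); print(n,c["camera_matrix"],c["T"],[k for k in c])
E
```

```text
pics
t 0.0
q [-1.32703301e+00  3.20284234e-01  1.56569712e+00 -1.21845922e-07
  1.25740993e+00 -1.99812333e-02]
joint_velocities [ 0.0002289  -0.00153409 -0.00097257  0.00060805 -0.00076104  0.00073239]
joint_efforts [-1.88989805e-03 -4.12464094e+01 -2.31975621e+01  7.25667877e-02
  4.55107936e-02 -1.45874487e-04]
tool_pos [ 0.14977174 -0.55454929  0.18001773]
tcp_rot [-8.93681162e-04  9.91317042e-01  1.31490355e-01 -1.00472617e-04]
wrist_force [-1.02437788  0.03238168 -0.1242654 ]
torque [ 0.0183335   0.03185352 -0.02063998]
finger_gap 0.09142688611450717
scene [[396.24277647   0.         258.54169836]
 [  0.         396.24277647 189.25611824]
 [  0.           0.           1.        ]] [[ 0.10799907 -0.85201447  0.51225731  1.20677524]
 [ 0.99411299  0.0880493  -0.06314013 -0.07922008]
 [ 0.0086924   0.51606072  0.8565079   1.11296133]
 [ 0.          0.          0.          1.        ]] ['img', 'camera_matrix', 'T']
top [[363.69367493   0.         256.82603625]
 [  0.         363.69367493 195.55886949]
 [  0.           0.           1.        ]] [[-2.72230004e-02  9.88590270e-01 -1.48149206e-01  3.85810241e-01]
 [-9.99629054e-01 -2.70431220e-02  3.22873708e-03  2.03796879e-02]
 [-8.14518994e-04  1.48182146e-01  9.88959750e-01  1.47166791e+00]
 [ 0.00000000e+00  0.00000000e+00  0.00000000e+00  1.00000000e+00]] ['img', 'camera_matrix', 'T']
```

View pics/scene0.png

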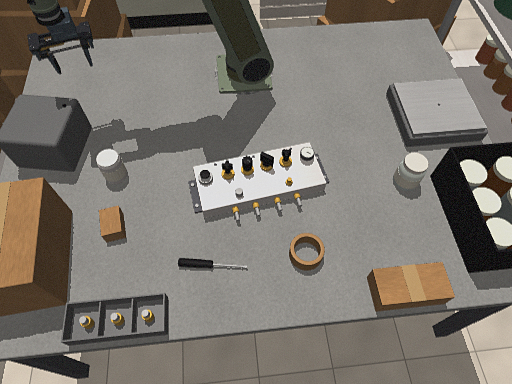

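View pics/top0.png

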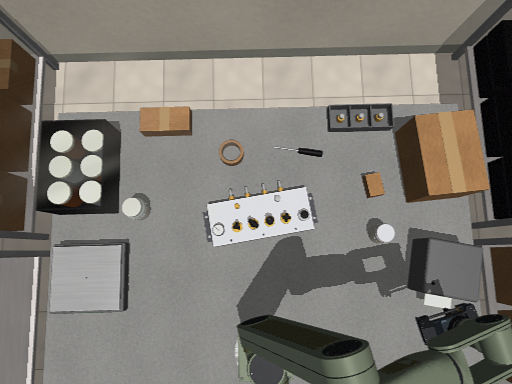

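Run:
```python
import cv2
a=cv2.imread("pics/scene0.png")[135:225,180:340]; cv2.imwrite("pics/s0c.png",cv2.resize(a,None,fx=5,fy=5,interpolation=cv2.INTER_CUBIC))
a=cv2.imread("pics/top0.png")[178:250,200:325]; cv2.imwrite("pics/t0c.png",cv2.resize(a,None,fx=6,fy=6,interpolation=cv2.INTER_CUBIC))
```

```text
(no output)
```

View pics/s0c.png

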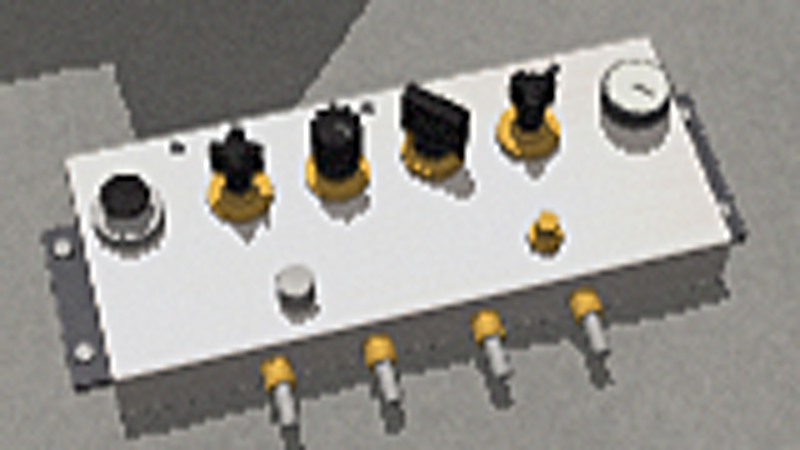

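View pics/t0c.png

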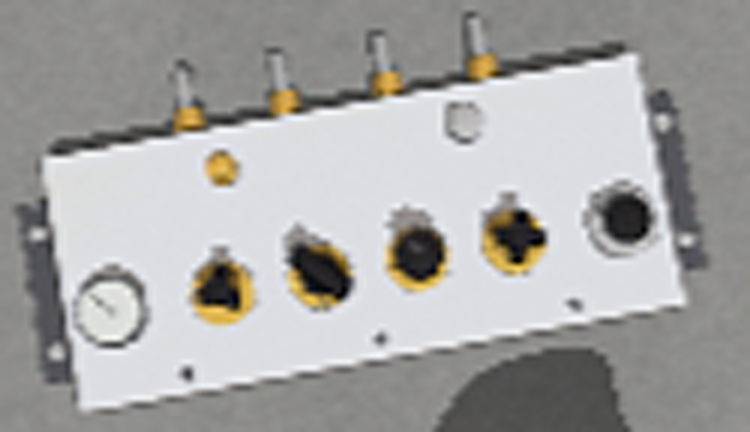

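```bash
cat > h.py <<'E'
import numpy as np, cv2
from scipy.optimize import least_squares
from station import sensors, optics
def proj(c,P):
    T=c["T"];P=np.atleast_2d(P);q=(P-T[:3,3])@T[:3,:3]
    q=q*[1,-1,-1];p=q@c["camera_matrix"].T
    return p[:,:2]/p[:,2:]
def man(pose,L):
    x,y,a=pose;L=np.atleast_2d(L);c,s=np.cos(a),np.sin(a)
    return np.c_[x+c*L[:,0]-s*L[:,1],y+s*L[:,0]+c*L[:,1],L[:,2]]
E
cat > fit.py <<'E'
from h import *
t=optics.camera("top");s=optics.camera("scene")
tp=(np.array([(45,156),(636,52),(686,300),(82,410)])+.5)/6-.5+[200,178]
sp=(np.array([(68,158),(648,40),(730,240),(115,380)])+.5)/5-.5+[180,135]
# local corners
tl=np.array([(.085,.2,.05),(.085,-.2,.05),(-.085,-.2,.05),(-.085,.2,.05)])
sl=np.array([(-.085,-.2,.05),(-.085,.2,.05),(.085,.2,.05),(.085,-.2,.05)])
def r(p): return np.r_[(proj(t,man(p,tl))-tp).ravel(),(proj(s,man(p,sl))-sp).ravel()]
o=least_squares(r,[.55,0,.1]);print(o.x,o.fun.reshape(-1,2).round(1))
p=o.x
for k in(-168,-96,-32,32,96,168):
    w=man(p,[-.025,k/1000,.05]);w2=man(p,[-.025,k/1000,.082]);print(k,w.round(4),((proj(t,w)-[200,178])*6).round(),((proj(s,w)-[180,135])*5).round())
np.save("pose.npy",p)
E
python3 fit.py
```

```text
[0.51736498 0.00549317 0.14899942] [[-0.9  0.1]
 [ 0.3 -0.1]
 [ 0.4  0.9]
 [-0.2  0.7]
 [-0.9  0.2]
 [ 0.3 -0.6]
 [ 1.   0.8]
 [-0.7  0.8]]
-168 [[ 0.5176 -0.1644  0.05  ]] [[620. 221.]] [[128. 222.]]
-96 [[ 0.5069 -0.0932  0.05  ]] [[512. 240.]] [[239. 199.]]
-32 [[ 0.4974 -0.0299  0.05  ]] [[415. 257.]] [[336. 178.]]
32 [[0.4879 0.0334 0.05  ]] [[318. 274.]] [[431. 157.]]
96 [[0.4784 0.0967 0.05  ]] [[222. 292.]] [[526. 137.]]
168 [[0.4677 0.1679 0.05  ]] [[112. 311.]] [[631. 115.]]
```

```bash
cat > yaw.py <<'E'
from h import *
import sys
p=np.load("pose.npy")
t=optics.camera("top");s=optics.camera("scene")
def hull(c,ax,yaw,f,o):
    B=np.array([(x,y,z) for x in(-.022,.022) for y in(-.0075,.0075) for z in(.072,.109)])
    cc,ss=np.cos(yaw),np.sin(yaw)
    W=np.c_[ax[0]+cc*B[:,0]-ss*B[:,1],ax[1]+ss*B[:,0]+cc*B[:,1],B[:,2]]
    q=((proj(c,W)-o+.5)*f-.5).astype(np.float32)
    return cv2.convexHull(q)
def crop(c,o,w,h,f):
    im=c["img"][o[1]:o[1]+h,o[0]:o[0]+w]
    return cv2.resize(im,None,fx=f,fy=f,interpolation=cv2.INTER_CUBIC)
f=16
ax0=man(p,[-.025,.032,0])[0]
C=[]
for c in(t,s):
    q=proj(c,[[ax0[0],ax0[1],.085]])[0];o=np.round(q-[14,14]).astype(int)
    im=crop(c,o,28,28,f);g=im.max(2);C.append((c,o,im,(g<75).astype(np.uint8)))
best=[]
for d in np.arange(-90,90,3):
  for dx in(-3,-1.5,0,1.5,3):
    for dy in(-3,-1.5,0,1.5,3):
      e=0
      for c,o,im,m in C:
        z=np.zeros_like(m);cv2.fillConvexPoly(z,hull(c,ax0[:2]+[dx/1e3,dy/1e3],np.radians(d),f,o).round().astype(int),1)
        e+=((z==1)&(m==0)).sum()+((z==0)&(m==1)).sum()
      best.append((e/f/f,d,dx,dy))
best.sort();print(best[:10]);print(ax0)
_,d,dx,dy=best[0]
out=[]
for c,o,im,m in C:
    a=im.copy();cv2.polylines(a,[hull(c,ax0[:2]+[dx/1e3,dy/1e3],np.radians(d),f,o).round().astype(int)],1,(0,0,255),1)
    out.append(np.vstack([a]))
cv2.imwrite(sys.argv[1],cv2.resize(np.hstack(out),None,fx=.85,fy=.85))
E
python3 yaw.py pics/y0.png
```

```text
[(np.float64(56.45703125), np.int64(51), 0, -1.5), (np.float64(56.4609375), np.int64(54), 0, 0), (np.float64(56.4921875), np.int64(51), 0, 0), (np.float64(56.58203125), np.int64(54), 0, -1.5), (np.float64(56.953125), np.int64(51), 1.5, 0), (np.float64(57.3671875), np.int64(48), 0, -1.5), (np.float64(57.421875), np.int64(48), 0, 0), (np.float64(57.6796875), np.int64(54), 1.5, 0), (np.float64(57.96875), np.int64(57), 0, 0), (np.float64(58.40234375), np.int64(48), 1.5, 0)]
[0.48789162 0.03342739 0.        ]
```

View pics/y0.png

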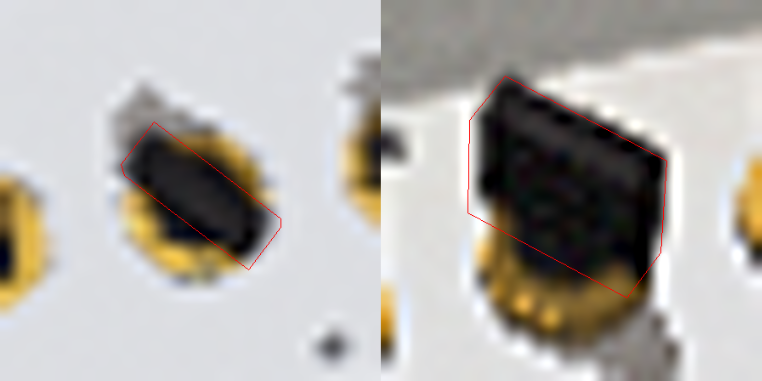

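```bash
cat >> h.py <<'E'
def R(q):
    from scipy.spatial.transform import Rotation
    return Rotation.from_quat([q[1],q[2],q[3],q[0]]).as_matrix()
def delta(target,yaw_y=None):
    """tool-frame mm shift and turn to TCP world target; yaw_y = desired world yaw (deg) of tool y"""
    s=sensors.get_state();M=R(s["tcp_rot"]);d=M.T@(np.array(target)-s["tool_pos"])*1e3
    cy=np.degrees(np.arctan2(M[1,1],M[0,1]))
    a=None if yaw_y is None else -np.radians((yaw_y-cy+180)%360-180)
    print("t",round(s["t"],2),"pos",s["tool_pos"].round(4),"yaw_y",cy.round(2),"gap",round(s["finger_gap"],4),"q6",s["q"][5].round(3))
    print("F",s["wrist_force"].round(2),"M",s["torque"].round(3),"tilt z",M[:,2].round(4))
    print("delta",d.round(1),"turn",a)
E
python3 -c "
from h import *
delta([.2,-.3,.25],-38)"
```

```text
t 0.3 pos [ 0.1499 -0.555   0.1806] yaw_y -74.88 gap 0.0911 q6 -0.02
F [ 0.42  0.16 -0.06] M [-0.017  0.024 -0.007] tilt z [-1.e-04  5.e-04 -1.e+00]
delta [ 114.9 -233.1  -69.3] turn -0.6437414029177725
```

Emit:
move_arm --pt "1 5 -15 -30 0" --pt "0.4 20 -50 -65 0" --pt "0 40 -90 -69 -0.12" --pt "-0.2 60 -125 -69 -0.24" --pt "-0.2 80 -160 -69 -0.36" --pt "-0.2 98 -195 -69 -0.48" --pt "-0.2 110 -222 -69 -0.58" --pt "-0.2 115 -233 -69 -0.64" --grip_force 10

```text
t: 1.1
tool_pos: [0.2001, -0.2975, 0.2499]
tcp_rot: [-0.0, 0.899, 0.439, 0.0]
wrist_force: [1.1, -0.0, 0.4]
finger_gap: 0.0384
```

```bash
python3 -c "
from h import *
delta([.4879,.0334,.16],-38)"
```

```text
t 1.1 pos [ 0.2001 -0.2975  0.2499] yaw_y -37.94 gap 0.0384 q6 -0.349
F [ 1.12 -0.02  0.37] M [-0.059 -0.044  0.009] tilt z [ 3.e-04  7.e-04 -1.e+00]
delta [437.8  23.6  90.3] turn 0.0010513145200395776
```

Emit:
move_arm --pt "-0.2 30 2 0 0" --pt "-0.2 75 4 0 0" --pt "-0.2 120 6 0 0" --pt "-0.2 165 9 0 0" --pt "-0.2 210 11 0 0" --pt "-0.2 255 14 10 0" --pt "-0.2 300 16 20 0" --pt "-0.2 345 19 30 0"

```text
t: 1.9
tool_pos: [0.4281, -0.0352, 0.2201]
tcp_rot: [0.0, 0.898, 0.439, 0.001]
wrist_force: [0.0, -1.5, -0.0]
finger_gap: 0.0368
```

```bash
python3 -c "
from h import *
delta([.4879,.0334,.16],-38)"
```

```text
t 1.9 pos [ 0.4281 -0.0352  0.2201] yaw_y -37.9 gap 0.0368 q6 0.552
F [ 0.01 -1.48 -0.03] M [-0.035 -0.082 -0.06 ] tilt z [ 1.2e-03  4.0e-04 -1.0e+00]
delta [90.8  5.  60.2] turn 0.0018226913344265591
```

Emit:
move_arm --pt "-0.2 35 2 20 0" --pt "-0.2 70 4 40 0" --pt "-0.2 88 5 55 0" --pt "-0.2 91 5 60 0" --pt "-0.2 91 5 60 0" --pt "-0.2 91 5 60 0"

```text
t: 2.5
tool_pos: [0.4877, 0.0328, 0.1609]
tcp_rot: [0.0, 0.899, 0.439, 0.001]
wrist_force: [-1.1, -0.2, 0.3]
finger_gap: 0.0362
```

```bash
python3 -c "
from h import *
delta([.4879,.0334,.078],-38)
for n in('top','scene'):
  c=optics.camera(n);q=proj(c,[[.4879,.0334,.1]])[0].astype(int)
  a=c['img'][q[1]-30:q[1]+30,q[0]-32:q[0]+32];cv2.imwrite(f'pics/{n}1.png',cv2.resize(a,None,fx=10,fy=10,interpolation=cv2.INTER_CUBIC))
a=np.hstack([cv2.imread('pics/top1.png'),cv2.imread('pics/scene1.png')]);cv2.imwrite('pics/b1.png',cv2.resize(a,None,fx=.62,fy=.62))
"
```

```text
t 2.5 pos [0.4877 0.0328 0.1609] yaw_y -37.93 gap 0.0362 q6 0.706
F [-1.12 -0.23  0.3 ] M [-0.02  -0.027 -0.018] tilt z [ 0.0019  0.     -1.    ]
delta [ 0.5 -0.4 82.9] turn 0.001135193573749859
```

View pics/b1.png

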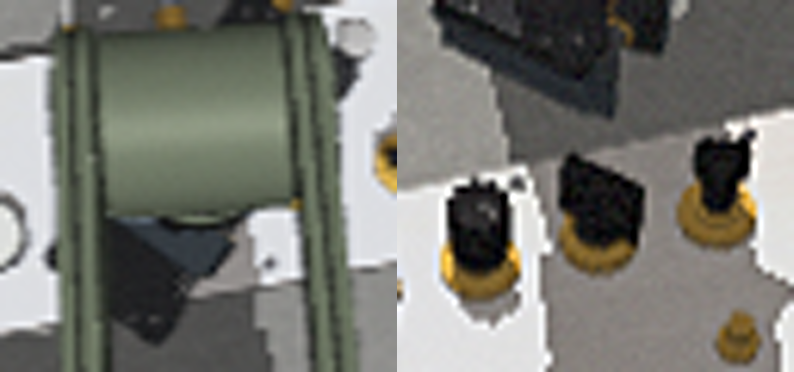

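Emit:
move_arm --pt "-0.2 0.5 0 15 0" --pt "-0.2 0.5 -0.4 30 0" --pt "-0.2 0.5 -0.4 44 0" --pt "-0.2 0.5 -0.4 44 0" --pt "-0.2 0.5 -0.4 44 0"

```text
t: 3.1
tool_pos: [0.4883, 0.0328, 0.1182]
tcp_rot: [0.001, 0.899, 0.438, 0.002]
wrist_force: [0.2, 0.1, -0.2]
finger_gap: 0.0363
```

```bash
python3 -c "
from h import *
delta([.4879,.0334,.078],-38)
c=optics.camera('scene');q=proj(c,[[.4879,.0334,.1]])[0].astype(int)
a=c['img'][q[1]-30:q[1]+25,q[0]-36:q[0]+36];cv2.imwrite('pics/s2.png',cv2.resize(a,None,fx=10,fy=10,interpolation=cv2.INTER_CUBIC))
"
```

```text
t 3.1 pos [0.4883 0.0328 0.1182] yaw_y -38.02 gap 0.0363 q6 0.707
F [ 0.19  0.13 -0.22] M [-0.064 -0.042  0.046] tilt z [ 4.2e-03  2.0e-04 -1.0e+00]
delta [ 0.1 -0.8 40.2] turn -0.000321905889674389
```

View pics/s2.png

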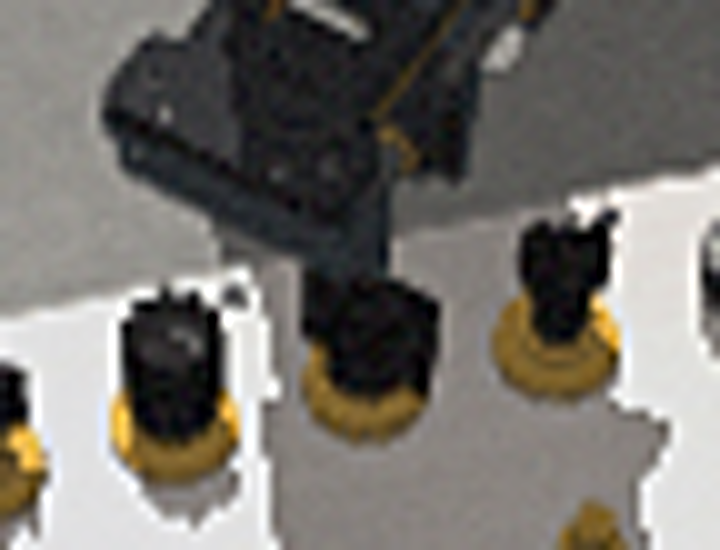

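Emit:
move_arm --pt "-0.2 0 -0.5 8 0" --pt "-0.2 0 -0.5 16 0" --pt "-0.2 0 -0.5 24 0" --pt "-0.2 0 -0.5 32 0" --pt "-0.2 0 -0.5 39 0" --pt "-0.2 0 -0.5 39 0" --pt "-0.2 0 -0.5 39 0"

```text
t: 3.85
tool_pos: [0.4885, 0.0333, 0.0792]
tcp_rot: [0.001, 0.899, 0.438, 0.002]
wrist_force: [-0.4, -0.3, -0.6]
finger_gap: 0.0366
```

```bash
python3 -c "
from h import *
delta([.4879,.0334,.078],-38)
c=optics.camera('scene');q=proj(c,[[.4879,.0334,.1]])[0].astype(int)
a=c['img'][q[1]-30:q[1]+25,q[0]-36:q[0]+36];cv2.imwrite('pics/s3.png',cv2.resize(a,None,fx=10,fy=10,interpolation=cv2.INTER_CUBIC))
"
```

```text
t 3.85 pos [0.4885 0.0333 0.0792] yaw_y -38.01 gap 0.0366 q6 0.708
F [-0.38 -0.27 -0.63] M [ 0.037 -0.025  0.073] tilt z [ 4.6e-03  3.0e-04 -1.0e+00]
delta [-0.3 -0.5  1.2] turn -0.00013179300225417556
```

View pics/s3.png

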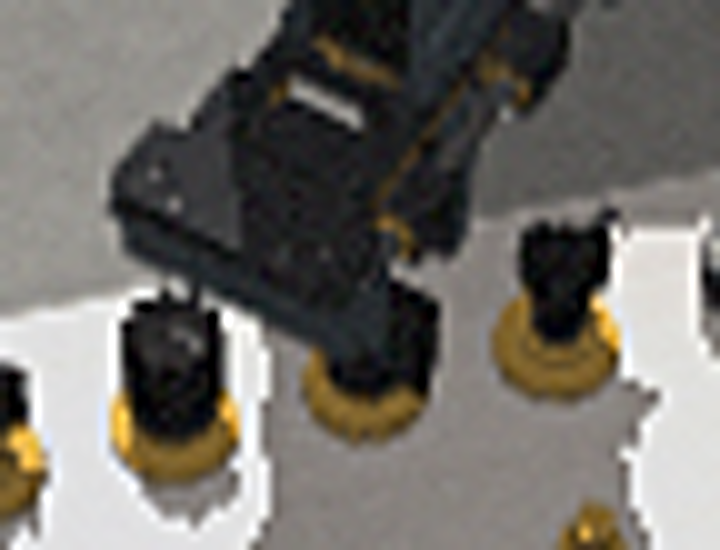

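```bash
cat >> h.py <<'E'
def avg(n=8,ax=(.4879,.0334)):
    F=[];M=[]
    for i in range(n):
        optics.camera("top");s=sensors.get_state();F.append(s["wrist_force"]);M.append(s["torque"])
    F=np.array(F);M=np.array(M);Rm=R(s["tcp_rot"])
    r=np.array(s["tool_pos"])[:2]-ax;f=F.mean(0)
    print("F",f.round(2),"M",M.mean(0).round(3),"sd",M.std(0).round(3),"Mz axis",(M[:,2].mean()+r[0]*f[1]-r[1]*f[0]).round(3))
    print("t",round(s["t"],2),"pos",s["tool_pos"].round(4),"yaw_y",np.degrees(np.arctan2(Rm[1,1],Rm[0,1])).round(2),"gap",round(s["finger_gap"],4),"q6",s["q"][5].round(3))
E
python3 -c "
from h import *
avg()"
```

```text
F [-0.02  0.12  0.08] M [-0.02  -0.041  0.011] sd [0.028 0.028 0.02 ] Mz axis 0.011
t 4.3 pos [0.4886 0.0333 0.0796] yaw_y -38.01 gap 0.0363 q6 0.708
```

Emit:
move_arm --pt "-1 0 -0.5 1 0" --pt "-1 0 -0.5 1 0" --pt "-1 0 -0.5 1 0" --pt "-1 0 -0.5 1 0" --pt "-1 0 -0.5 1 0" --grip_force 8

```text
t: 4.8
tool_pos: [0.4882, 0.0336, 0.0786]
tcp_rot: [0.001, 0.899, 0.438, 0.003]
wrist_force: [0.7, 0.3, 0.7]
finger_gap: 0.001
```

```bash
python3 -c "
from h import *
avg()"
```

```text
F [ 0.06  0.25 -0.08] M [-0.026 -0.044  0.013] sd [0.034 0.028 0.023] Mz axis 0.013
t 5.2 pos [0.4882 0.0336 0.0786] yaw_y -38.01 gap 0.0004 q6 0.708
```

```bash
python3 -c "
from h import *
for n in('top','scene'):
  c=optics.camera(n);q=proj(c,[[.4879,.0334,.1]])[0].astype(int);cv2.imwrite(f'pics/{n}4.png',c['img'])
  s=sensors.get_state();print(n,proj(c,[s['tool_pos']]),q)
  a=c['img'][q[1]-30:q[1]+30,q[0]-32:q[0]+32];cv2.imwrite(f'pics/{n}1.png',cv2.resize(a,None,fx=10,fy=10,interpolation=cv2.INTER_CUBIC))
a=np.hstack([cv2.imread('pics/top1.png'),cv2.imread('pics/scene1.png')]);cv2.imwrite('pics/b4.png',cv2.resize(a,None,fx=.62,fy=.62))
"
```

```text
top [[252.95362539 223.12086899]] [252 222]
scene [[266.56558216 161.49216696]] [266 157]
```

View pics/b4.png

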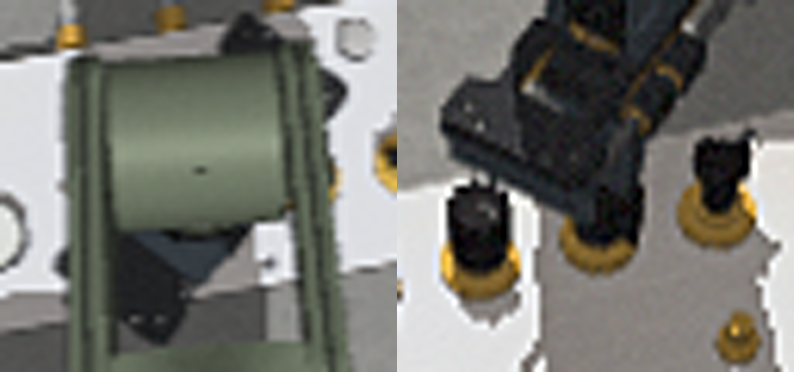

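View pics/scene4.png

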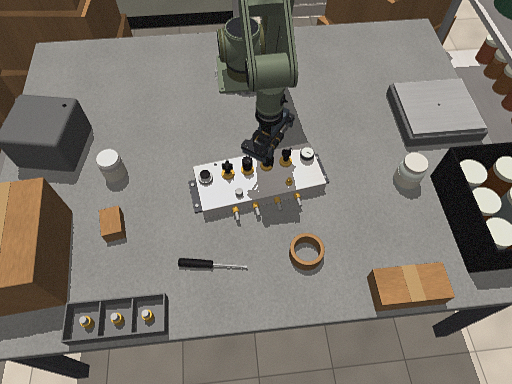

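```bash
python3 -c "
from h import *
a=cv2.imread('pics/scene4.png')[140:180,240:295];b=cv2.imread('pics/scene0.png')[140:180,240:295]
a=np.clip(a.astype(float)*1.6,0,255).astype('uint8');b=np.clip(b.astype(float)*1.6,0,255).astype('uint8')
f=lambda a:cv2.resize(a,None,fx=14,fy=14,interpolation=cv2.INTER_CUBIC)
cv2.imwrite('pics/z4.png',f(a));cv2.imwrite('pics/z0.png',f(b))
c=optics.camera('scene');s=sensors.get_state();M=R(s['tcp_rot']);p=s['tool_pos']
for L in [(0,0,0),(0,0,-.019),(.016,0,0),(-.016,0,0),(0,.0135,0),(0,-.0135,0),(0,0,-.079),(.038,.089,-.079),(-.038,.089,-.079)]:
  print(L,((proj(c,[p+M@np.array(L)])-[240,140]+.5)*14).round())
"
```

```text
(0, 0, 0) [[379. 308.]]
(0, 0, -0.019) [[381. 259.]]
(0.016, 0, 0) [[439. 339.]]
(-0.016, 0, 0) [[319. 278.]]
(0, 0.0135, 0) [[348. 349.]]
(0, -0.0135, 0) [[410. 267.]]
(0, 0, -0.079) [[388.  95.]]
(0.038, 0.089, -0.079) [[323. 464.]]
(-0.038, 0.089, -0.079) [[ 14. 304.]]
```

View pics/z4.png

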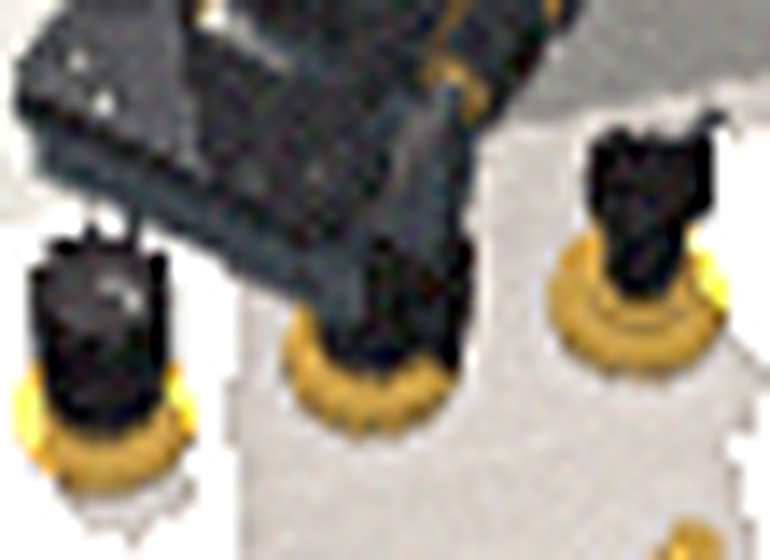

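View pics/z0.png

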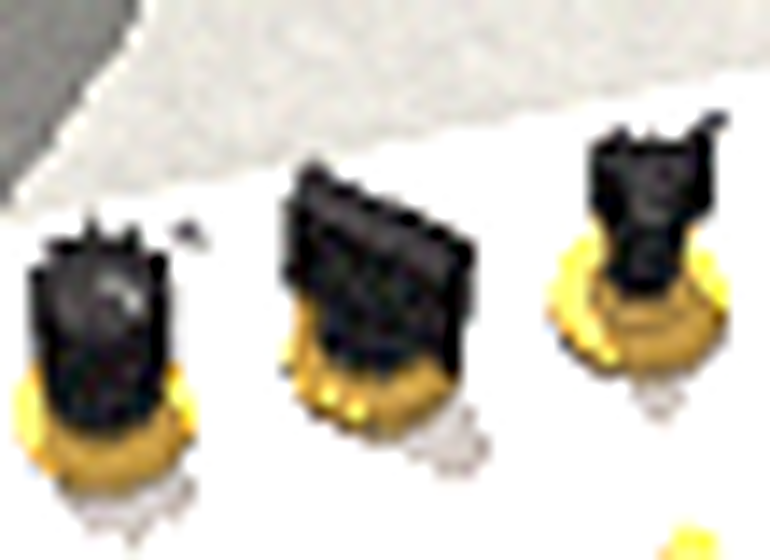

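Emit:
move_arm --pt "-0.2 0 0 0 0" --pt "-0.2 0 0 0 0" --pt "-0.2 0 0 0 0" --pt "-0.2 0 0 0 0"

```text
t: 5.75
tool_pos: [0.4882, 0.0336, 0.0786]
tcp_rot: [0.001, 0.899, 0.438, 0.003]
wrist_force: [0.1, 0.8, 0.0]
finger_gap: 0.0296
```

```bash
python3 -c "
from h import *
delta([.4879,.0334,.078],-38)
a=optics.camera('scene')['img'][130:180,235:300]
a=np.clip(a.astype(float)*2.2,0,255).astype('uint8')
f=lambda a:cv2.resize(a,None,fx=12,fy=12,interpolation=cv2.INTER_CUBIC)
cv2.imwrite('pics/z5.png',f(a))
a=cv2.imread('pics/scene4.png')[130:180,235:300]
a=np.clip(a.astype(float)*2.2,0,255).astype('uint8')
cv2.imwrite('pics/z4b.png',f(a))
"
```

```text
t 5.75 pos [0.4882 0.0336 0.0786] yaw_y -38.01 gap 0.0296 q6 0.708
F [0.13 0.76 0.05] M [-0.037 -0.029  0.017] tilt z [ 5.5e-03  3.0e-04 -1.0e+00]
delta [-0.3 -0.2  0.6] turn -0.00015838980228035211
```

View pics/z5.png

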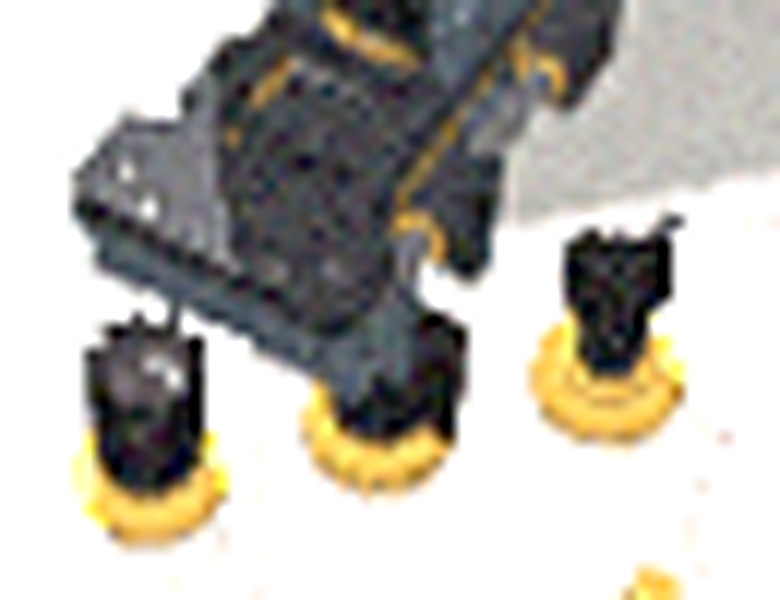

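View pics/z4b.png

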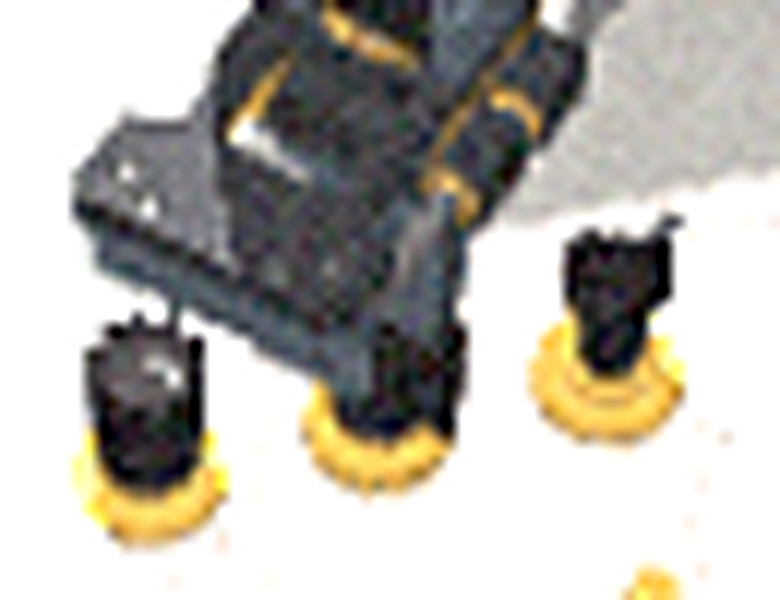

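```bash
python3 -c "
from h import *
c=optics.camera('scene');M=R([-8.93681162e-04,9.91317042e-01,1.31490355e-01,-1.00472617e-04]);p=np.array([.1499,-.5548,.1802])
for n,o,w in(('scene',(15,0),(110,85)),('top',(400,285),(112,95))):
  c=optics.camera(n)
  a=cv2.imread(f'pics/{n}0.png')[o[1]:o[1]+w[1],o[0]:o[0]+w[0]];a=np.clip(a.astype(float)*1.6,0,255).astype('uint8')
  a=cv2.resize(a,None,fx=7,fy=7,interpolation=cv2.INTER_CUBIC)
  for y in(-.059,-.0455,.0455,.059):
   for x in(-.016,.016):
    for z,col in((0,(0,0,255)),(-.03,(0,255,0))):
     q=((proj(c,[p+M@np.array([x,y,z])])[0]-o+.5)*7).round().astype(int);cv2.circle(a,tuple(map(int,q)),3,col,-1)
  cv2.imwrite(f'pics/st_{n}.png',a)
"
```

```text
(no output)
```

View pics/st_scene.png

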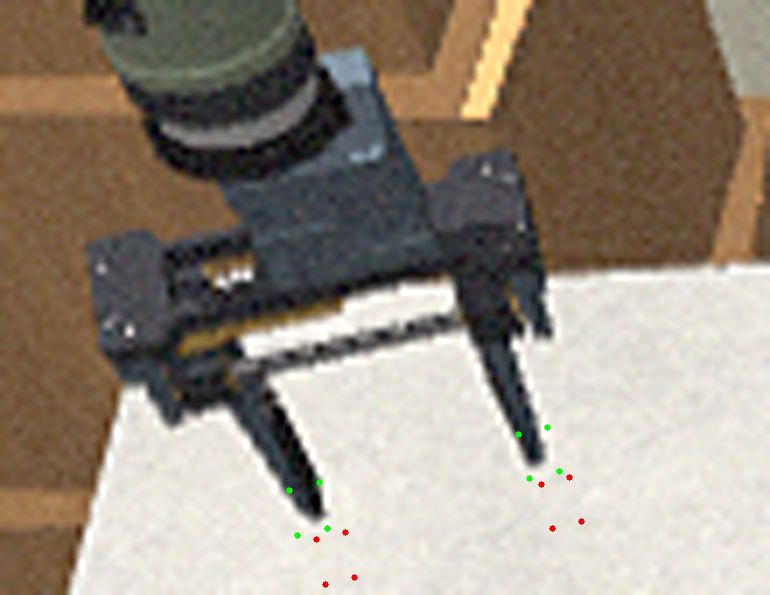

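View pics/st_top.png

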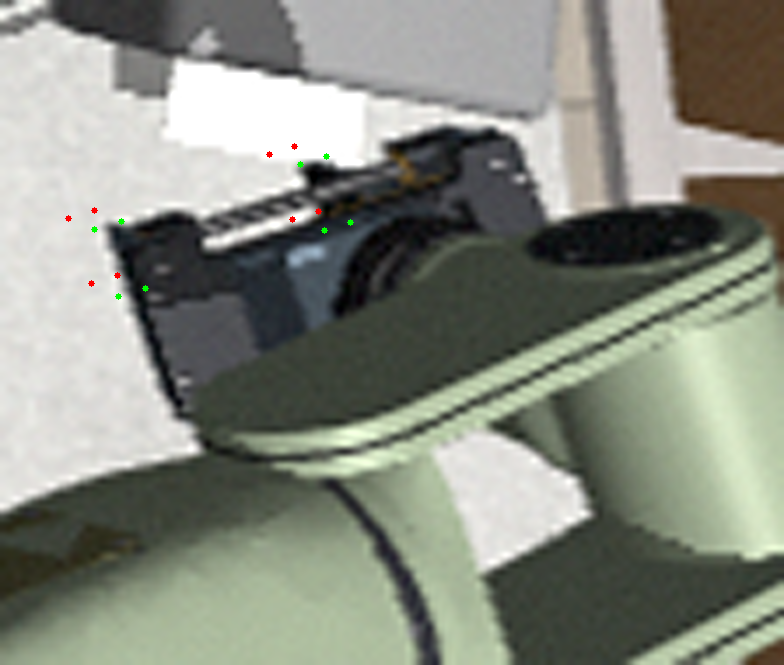

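Emit:
move_arm --pt "-0.2 0 0 -20 0" --pt "-0.2 0 0 -50 0" --pt "-0.4 0 0 -90 0" --pt "-1 0 0 -120 0" --pt "-1 0 0 -120 0" --pt "-1 0 0 -120 0" --pt "-1 0 0 -120 0"

```text
t: 6.65
tool_pos: [0.4866, 0.0335, 0.1973]
tcp_rot: [0.001, 0.899, 0.438, 0.001]
wrist_force: [0.3, 0.4, -0.5]
finger_gap: 0.0009
```

```bash
cat > tip.py <<'E'
from h import *
import sys
s=sensors.get_state();M=R(s['tcp_rot']);p=np.array(s['tool_pos']);g=s['finger_gap']/2
print(p,s['q'].round(4),s['finger_gap'],s['tcp_rot'])
out=[]
for n in('scene','top'):
  c=optics.camera(n);q=proj(c,[p])[0];o=np.clip(np.round(q-[32,36]),0,None).astype(int)
  a=c['img'][o[1]:o[1]+60,o[0]:o[0]+64];a=np.clip(a.astype(float)*1.6,0,255).astype('uint8')
  a=cv2.resize(a,None,fx=9,fy=9,interpolation=cv2.INTER_CUBIC)
  for y in(-g-.0135,-g,g,g+.0135):
   for x in(-.016,.016):
    for z,col in((0,(0,0,255)),(-.03,(0,255,0))):
     q=((proj(c,[p+M@np.array([x,y,z])])[0]-o+.5)*9).round().astype(int);cv2.circle(a,tuple(map(int,q)),3,col,-1)
  cv2.imwrite(f'pics/{sys.argv[1]}_{n}.png',a);print(n,o)
E
python3 tip.py p6
```

```text
[0.48657757 0.03351701 0.19731038] [0.0452 0.1692 1.728  0.     1.2416 0.7085] 0.0009249102656800339 [5.34736638e-04 8.98815909e-01 4.38324082e-01 1.29418838e-03]
scene [236 102]
top [221 185]
```

View pics/p6_scene.png

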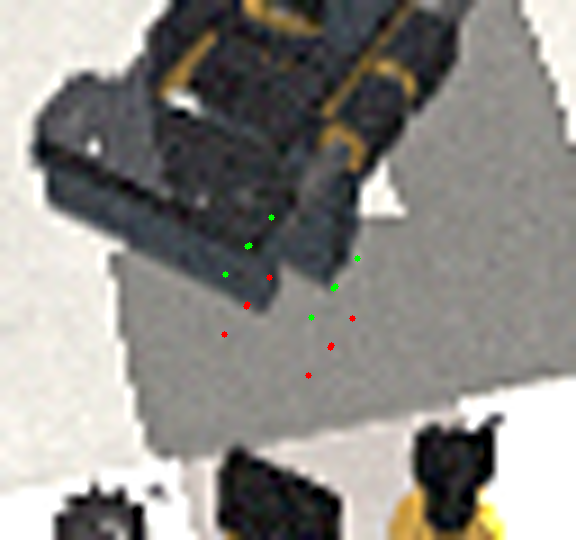

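View pics/p6_top.png

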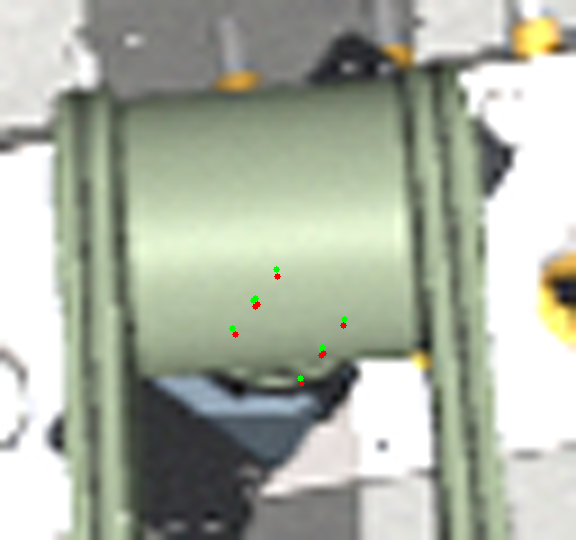

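Emit:
move_arm --pt "-0.03 1 0 0 0" --pt "-0.03 1 0 0 0" --pt "-0.03 1 0 0 0" --pt "-0.03 1 0 30 0" --pt "-0.03 1 0 70 0" --pt "-0.03 1 0 110 0" --pt "-0.03 1 0 118 0" --pt "-0.03 1 0 118 0"

```text
t: 7.55
tool_pos: [0.4869, 0.0343, 0.0784]
tcp_rot: [-0.0, 0.899, 0.438, -0.0]
wrist_force: [-0.0, -0.1, -0.5]
finger_gap: 0.0443
```

```bash
python3 -c "
from h import *
delta([.4879,.0334,.049],-38)";python3 tip.py p7
```

```text
t 7.55 pos [0.4869 0.0343 0.0784] yaw_y -38.01 gap 0.0443 q6 0.71
F [-0.   -0.1  -0.46] M [-0.06  -0.074 -0.048] tilt z [-3.e-04  0.e+00 -1.e+00]
delta [-0.1  1.4 29.4] turn -0.0001134593250060436
[0.48687419 0.03428732 0.0784471 ] [4.670e-02 2.786e-01 1.910e+00 1.000e-04 9.533e-01 7.100e-01] 0.0442957848020668 [-8.81095551e-05  8.98818898e-01  4.38320162e-01 -1.30788667e-04]
scene [235 125]
top [221 187]
```

View pics/p7_scene.png

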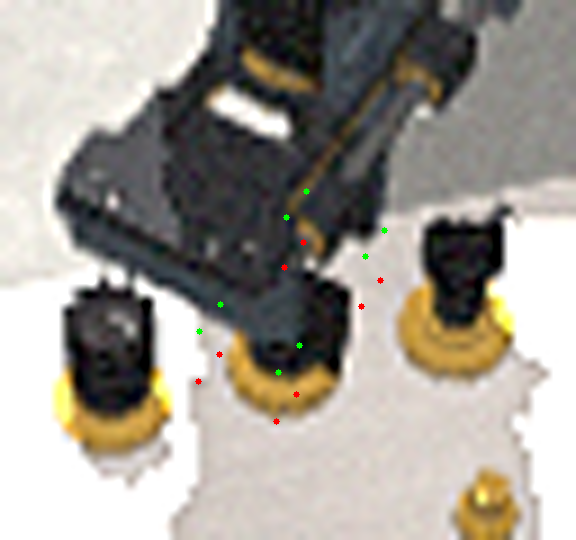

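Emit:
move_arm --pt "-0.03 0 1 3 0" --pt "-0.03 0 1 6 0" --pt "-0.03 0 1.4 9 0" --pt "-0.03 0 1.4 12 0" --pt "-0.03 0 1.4 12 0"

```text
t: 8.15
tool_pos: [0.4899, 0.0335, 0.0684]
tcp_rot: [0.001, 0.899, 0.438, 0.002]
wrist_force: [0.4, -0.8, -0.7]
finger_gap: 0.0441
```

Emit:
move_arm --pt "-0.03 0 0 3 0" --pt "-0.03 0 0 6 0" --pt "-0.03 0 0 9 0" --pt "-0.03 0 0 9 0"

```text
t: 8.55
tool_pos: [0.4896, 0.0335, 0.0589]
tcp_rot: [0.001, 0.899, 0.438, 0.002]
wrist_force: [-0.6, 0.4, 0.5]
finger_gap: 0.0442
```

Emit:
move_arm --pt "-0.03 0 0 3 0" --pt "-0.03 0 0 6 0" --pt "-0.03 0 0 8 0" --pt "-0.03 0 0 8 0"

```text
t: 8.95
tool_pos: [0.4893, 0.0335, 0.0505]
tcp_rot: [0.001, 0.899, 0.438, 0.001]
wrist_force: [0.5, 0.5, -0.1]
finger_gap: 0.0439
```

```bash
python3 -c "
from h import *
avg(4)";python3 tip.py p8
```

```text
F [ 0.26 -0.37  0.39] M [ 0.001 -0.069  0.013] sd [0.01  0.013 0.028] Mz axis 0.013
t 9.15 pos [0.4897 0.0335 0.051 ] yaw_y -38.01 gap 0.0447 q6 0.708
[0.48969438 0.03349236 0.05097033] [4.480e-02 3.135e-01 1.943e+00 1.000e-04 8.813e-01 7.082e-01] 0.04471972226175384 [7.20968271e-04 8.98842558e-01 4.38267476e-01 1.77638838e-03]
scene [234 131]
top [221 187]
```

View pics/p8_scene.png

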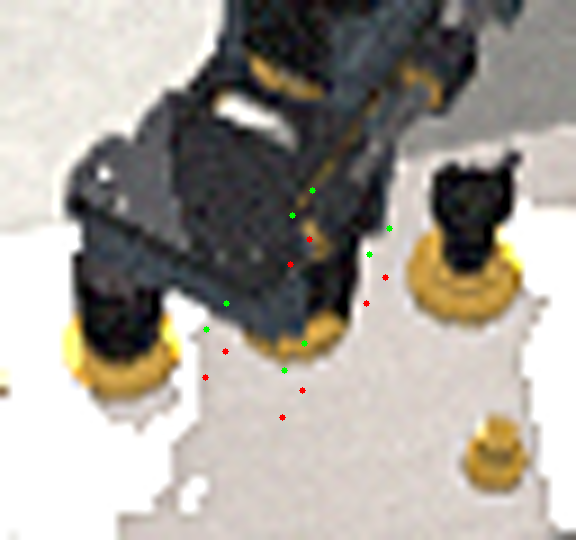

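Emit:
move_arm --pt "-1 0 0 1 0" --pt "-1 0 0 1 0" --pt "-1 0 0 1 0" --pt "-1 0 0 1 0" --pt "-1 0 0 1 0" --grip_force 8

```text
t: 9.75
tool_pos: [0.4892, 0.034, 0.05]
tcp_rot: [0.0, 0.899, 0.438, 0.002]
wrist_force: [-1.3, 1.9, 1.0]
finger_gap: 0.0149
```

```bash
python3 -c "
from h import *
avg(8)"
```

```text
F [-2.15  3.33  2.13] M [0.675 0.409 0.06 ] sd [0.117 0.089 0.024] Mz axis 0.065
t 10.15 pos [0.4892 0.0339 0.05  ] yaw_y -38.03 gap 0.0148 q6 0.708
```

Emit:
move_arm --pt "-1 0 -0.5 0 0" --pt "-1 0 -1 0 0" --pt "-1 0 -1 0 0" --grip_force 12

```text
t: 10.45
tool_pos: [0.4891, 0.034, 0.05]
tcp_rot: [0.001, 0.899, 0.438, 0.002]
wrist_force: [0.9, 0.7, -0.9]
finger_gap: 0.0151
```

```bash
python3 -c "
from h import *
avg(8)"
```

```text
F [ 1.09 -0.8  -0.45] M [-0.231 -0.287  0.05 ] sd [0.126 0.086 0.028] Mz axis 0.048
t 10.85 pos [0.4891 0.0341 0.05  ] yaw_y -38.01 gap 0.0146 q6 0.709
```

Emit:
move_arm --pt "-1 0 0 0 0" --pt "-1 0 0 0 0.08" --pt "-1 0 0 0 0.18" --pt "-1 0 0 0 0.28" --pt "-1 0 0 0 0.38" --pt "-1 0 0 0 0.48" --pt "-1 0 0 0 0.58" --pt "-1 0 0 0 0.65" --grip_force 40

```text
t: 11.65
tool_pos: [0.4897, 0.0331, 0.05]
tcp_rot: [0.001, 0.992, 0.127, 0.003]
wrist_force: [1.9, -4.6, -1.4]
finger_gap: 0.0147
```

```bash
python3 -c "
from h import *
avg(6)"
```

```text
F [ 2.38 -4.68 -2.15] M [-0.968 -0.495 -0.013] sd [0.012 0.02  0.026] Mz axis -0.021
t 11.95 pos [0.4897 0.0332 0.0501] yaw_y -75.13 gap 0.0149 q6 1.358
```

Emit:
move_arm --pt "-1 0 0 0 0" --pt "-1 -1 0.5 0 0" --pt "-1 -2.5 1.1 0 0" --pt "-1 -2.5 1.1 0 0" --grip_force 6

```text
t: 12.35
tool_pos: [0.4891, 0.0329, 0.0502]
tcp_rot: [-0.0, 0.992, 0.129, 0.004]
wrist_force: [5.5, 3.8, -3.6]
finger_gap: 0.0151
```

```bash
python3 -c "
from h import *
avg(6,(.4875,.0314))"
```

```text
F [ 5.15  3.31 -3.19] M [ 0.679 -0.824  0.011] sd [0.017 0.022 0.029] Mz axis 0.009
t 12.65 pos [0.4891 0.0329 0.0503] yaw_y -75.16 gap 0.0153 q6 1.354
```

Emit:
move_arm --pt "-1 0 0 0 0" --pt "-1 0 0 0 0" --pt "-1 0 0 0 0.06" --pt "-1 0 0 0 0.12" --pt "-1 0 0 0 0.18" --pt "-1 0 0 0 0.24" --pt "-1 0 0 0 0.28" --pt "-1 0 0 0 0.28" --grip_force 40

```text
t: 13.45
tool_pos: [0.4892, 0.0326, 0.0502]
tcp_rot: [-0.0, 1.0, -0.01, 0.004]
wrist_force: [3.0, -0.4, -3.8]
finger_gap: 0.0149
```

```bash
python3 -c "
from h import *
avg(6,(.4875,.0314))"
```

```text
F [ 3.07 -2.05 -2.77] M [-0.364 -0.484  0.043] sd [0.053 0.036 0.024] Mz axis 0.035
t 13.75 pos [0.4892 0.0327 0.0502] yaw_y -91.18 gap 0.0146 q6 1.634
```

Emit:
move_arm --pt "-1 0 0 0 0.04" --pt "-1 0 0 0 0.08" --pt "-1 0 0 0 0.08"

```text
t: 14.05
tool_pos: [0.4892, 0.0326, 0.0502]
tcp_rot: [-0.001, 0.999, -0.05, 0.004]
wrist_force: [2.8, -1.7, -3.4]
finger_gap: 0.0149
```

```bash
python3 -c "
from h import *
avg(5,(.4875,.0314))"
```

```text
F [ 3.56 -2.12 -2.87] M [-0.422 -0.449  0.025] sd [0.031 0.02  0.012] Mz axis 0.017
t 14.3 pos [0.4892 0.0326 0.0502] yaw_y -95.73 gap 0.0147 q6 1.713
```

Emit:
move_arm --pt "-1 0 0 0 0.02" --pt "-1 0 0 0 0.04" --pt "-1 0 0 0 0.04"

```text
t: 14.6
tool_pos: [0.4892, 0.0325, 0.0502]
tcp_rot: [-0.001, 0.998, -0.07, 0.004]
wrist_force: [3.5, -2.3, -3.5]
finger_gap: 0.0148
```

```bash
python3 -c "
from h import *
avg(5,(.4875,.0314))"
```

```text
F [ 3.29 -2.49 -2.95] M [-0.504 -0.438  0.04 ] sd [0.023 0.013 0.027] Mz axis 0.032
t 14.85 pos [0.4892 0.0325 0.0502] yaw_y -98.02 gap 0.015 q6 1.753
```

Emit:
move_arm --pt "-1 0 0 0 0.02" --pt "-1 0 0 0 0.04" --pt "-1 0 0 0 0.04"

```text
t: 15.15
tool_pos: [0.4892, 0.0325, 0.0502]
tcp_rot: [-0.001, 0.996, -0.09, 0.004]
wrist_force: [4.0, -2.8, -3.5]
finger_gap: 0.0151
```

```bash
python3 -c "
from h import *
avg(4,(.4875,.0314))"
```

```text
F [ 3.32 -2.4  -2.82] M [-0.548 -0.418  0.051] sd [0.038 0.008 0.021] Mz axis 0.043
t 15.35 pos [0.4892 0.0325 0.0503] yaw_y -100.3 gap 0.0146 q6 1.793
```

Emit:
move_arm --pt "-1 0 0 0 0.02" --pt "-1 0 0 0 0.04" --pt "-1 0 0 0 0.04"

```text
t: 15.65
tool_pos: [0.4892, 0.0325, 0.0502]
tcp_rot: [-0.001, 0.994, -0.11, 0.004]
wrist_force: [3.5, -3.0, -3.0]
finger_gap: 0.0146
```

```bash
python3 -c "
from h import *
avg(4,(.4875,.0314))"
```

```text
F [ 3.35 -3.41 -2.51] M [-0.582 -0.451  0.033] sd [0.033 0.019 0.022] Mz axis 0.024
t 15.85 pos [0.4891 0.0325 0.0502] yaw_y -102.6 gap 0.0148 q6 1.833
```

Emit:
move_arm --pt "-1 0 0 0 0.02" --pt "-1 0 0 0 0.04" --pt "-1 0 0 0 0.04"

```text
t: 16.15
tool_pos: [0.4892, 0.0324, 0.0502]
tcp_rot: [-0.001, 0.992, -0.13, 0.004]
wrist_force: [3.1, -3.0, -1.6]
finger_gap: 0.0144
```

```bash
python3 -c "
from h import *
avg(4,(.4875,.0314))"
```

```text
F [ 3.02 -3.38 -2.34] M [-0.63  -0.421  0.022] sd [0.027 0.013 0.031] Mz axis 0.013
t 16.35 pos [0.4892 0.0324 0.0502] yaw_y -104.89 gap 0.0146 q6 1.873
```

Emit:
move_arm --pt "-1 0 0 0 0.02" --pt "-1 0 0 0 0.04" --pt "-1 0 0 0 0.04"

```text
t: 16.65
tool_pos: [0.4892, 0.0324, 0.0502]
tcp_rot: [-0.001, 0.989, -0.15, 0.004]
wrist_force: [3.5, -3.4, -1.8]
finger_gap: 0.015
```

```bash
python3 -c "
from h import *
avg(4,(.4875,.0314))"
```

```text
F [ 2.96 -3.42 -2.47] M [-0.688 -0.44   0.05 ] sd [0.035 0.022 0.04 ] Mz axis 0.042
t 16.85 pos [0.4891 0.0324 0.0502] yaw_y -107.18 gap 0.015 q6 1.913
```

Emit:
move_arm --pt "-1 0 0 0 0.02" --pt "-1 0 0 0 0.04" --pt "-1 0 0 0 0.04"

```text
t: 17.15
tool_pos: [0.4891, 0.0323, 0.0502]
tcp_rot: [-0.001, 0.986, -0.169, 0.004]
wrist_force: [3.5, -4.0, -2.7]
finger_gap: 0.0149
```

```bash
python3 -c "
from h import *
avg(4,(.4875,.0314))"
```

```text
F [ 3.46 -3.41 -2.67] M [-0.703 -0.403  0.236] sd [0.017 0.022 0.032] Mz axis 0.227
t 17.35 pos [0.4891 0.0323 0.0502] yaw_y -109.46 gap 0.0147 q6 1.953
```

Emit:
move_arm --pt "-1 0 0 0 0.02" --pt "-1 0 0 0 0.03" --pt "-1 0 0 0 0.03"

```text
t: 17.65
tool_pos: [0.4891, 0.0323, 0.0502]
tcp_rot: [-0.001, 0.983, -0.184, 0.004]
wrist_force: [2.7, -4.1, -2.7]
finger_gap: 0.0146
```

```bash
python3 -c "
from h import *
avg(4,(.4875,.0314))"
```

```text
F [ 2.7  -3.86 -2.48] M [-0.657 -0.391  0.458] sd [0.025 0.023 0.028] Mz axis 0.449
t 17.85 pos [0.4891 0.0323 0.0502] yaw_y -111.16 gap 0.0149 q6 1.983
```

Emit:
move_arm --pt "-1 0 0 0 -0.005" --pt "-1 0 0 0 -0.005" --pt "-1 0 0 0 -0.005" --pt "-1 0 0 0 -0.005" --pt "-1 0 0 0 -0.005"

```text
t: 18.35
tool_pos: [0.4891, 0.0323, 0.0502]
tcp_rot: [-0.001, 0.983, -0.181, 0.004]
wrist_force: [2.6, -3.5, -2.3]
finger_gap: 0.015
```

```bash
python3 -c "
from h import *
avg(4,(.4875,.0314))"
```

```text
F [ 2.98 -3.47 -2.45] M [-0.683 -0.408  0.417] sd [0.034 0.015 0.024] Mz axis 0.409
t 18.55 pos [0.4891 0.0323 0.0502] yaw_y -110.88 gap 0.0147 q6 1.978
```

Emit:
move_arm --pt "-1 0 0 0 -0.015" --pt "-1 0 0 0 -0.03" --pt "-0.03 0 0 0 -0.03" --pt "-0.03 0 0 0 -0.03" --pt "-0.03 0 0 0 -0.03" --pt "-0.03 0 0 0 -0.03"

```text
t: 19.15
tool_pos: [0.4886, 0.0326, 0.0502]
tcp_rot: [-0.001, 0.986, -0.167, 0.004]
wrist_force: [-0.6, 0.1, 0.1]
finger_gap: 0.0429
```

```bash
python3 -c "
from h import *
avg(4,(.4875,.0314))"
```

```text
F [-0.1   0.13 -0.14] M [ 0.035  0.022 -0.024] sd [0.016 0.013 0.017] Mz axis -0.024
t 19.35 pos [0.489  0.0324 0.0502] yaw_y -109.17 gap 0.0446 q6 1.948
```

Emit:
move_arm --pt "-0.03 0 0 -15 0" --pt "-0.03 0 0 -35 0" --pt "-0.03 0 0 -65 0" --pt "-0.03 0 0 -100 0" --pt "-0.03 0 0 -120 0" --pt "-0.03 0 0 -120 0"

```text
t: 19.95
tool_pos: [0.4901, 0.0325, 0.1732]
tcp_rot: [-0.002, 0.986, -0.167, 0.007]
wrist_force: [0.7, 0.2, -0.3]
finger_gap: 0.0442
```

```bash
python3 -c "
from h import *
delta([.517,-.166,.17],8.5)
c=optics.camera('scene');a=c['img'][125:215,180:330];cv2.imwrite('pics/s9.png',cv2.resize(a,None,fx=5,fy=5,interpolation=cv2.INTER_CUBIC))"
```

```text
t 19.95 pos [0.4901 0.0325 0.1732] yaw_y -109.17 gap 0.0442 q6 1.948
F [ 0.69  0.25 -0.32] M [0.021 0.009 0.003] tilt z [ 1.520e-02  7.000e-04 -9.999e-01]
delta [ 90.6 178.7   3.5] turn -2.0537309700761135
```

View pics/s9.png

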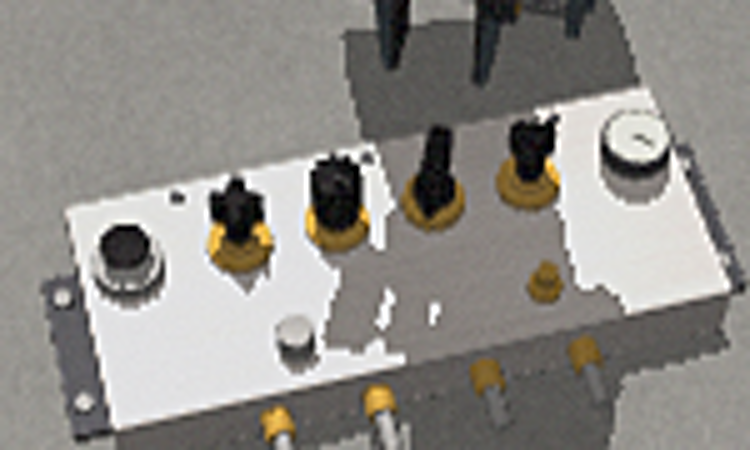

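Emit:
move_arm --pt "-1 10 20 0 -0.12" --pt "-1 20 40 0 -0.26" --pt "-1 32 65 0 -0.4" --pt "-1 45 90 0 -0.54" --pt "-1 58 115 0 -0.68" --pt "-1 70 140 0 -0.82" --pt "-1 82 162 0 -0.96" --pt "-1 90 178 0 -1.1" --grip_force 20

```text
t: 20.8
tool_pos: [0.5142, -0.1664, 0.1691]
tcp_rot: [0.001, 0.927, 0.376, 0.004]
wrist_force: [-0.0, 0.0, -0.2]
finger_gap: 0.0006
```

Emit:
move_arm --pt "-1 0 0 0 -0.12" --pt "-1 0 0 0 -0.26" --pt "-1 0 0 0 -0.4" --pt "-1 0 0 0 -0.54" --pt "-1 0 0 0 -0.68" --pt "-1 0 0 0 -0.82" --pt "-1 0 0 0 -0.92" --pt "-1 0 0 0 -0.92"

```text
t: 21.6
tool_pos: [0.5131, -0.166, 0.1671]
tcp_rot: [0.001, 0.664, 0.748, 0.002]
wrist_force: [0.3, -0.5, 0.4]
finger_gap: 0.0007
```

```bash
python3 -c "
from h import *
delta([.517,-.166,.12],8.5)";python3 tip.py p10
```

```text
t 21.6 pos [ 0.5131 -0.166   0.1671] yaw_y 6.81 gap 0.0007 q6 -0.458
F [ 0.29 -0.47  0.39] M [-0.004 -0.082 -0.047] tilt z [ 0.004   0.0028 -1.    ]
delta [-0.5  3.7 47.1] turn -0.02944254298488658
[ 0.51306584 -0.16603745  0.16710073] [-0.337   0.2712  1.6704  0.0043  1.1971 -0.4575] 0.0006641752929079319 [5.55092359e-04 6.63837042e-01 7.47873216e-01 2.39287682e-03]
scene [169 121]
top [276 177]
```

View pics/p10_scene.png

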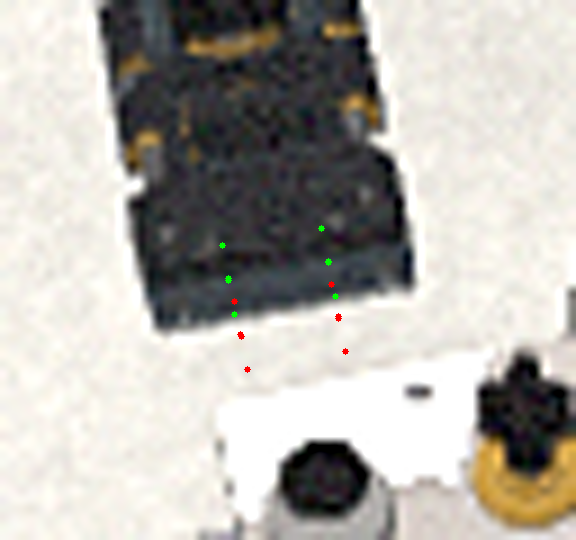

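Emit:
move_arm --pt "-1 0 2 0 -0.03" --pt "-1 0 4 20 -0.03" --pt "-1 0 4 45 -0.03" --pt "-1 0 4 70 -0.03" --pt "-1 0 4 90 -0.03" --pt "-1 0 4 97 -0.03" --pt "-1 0 4 97 -0.03" --pt "-1 0 4 97 -0.03"

```text
t: 22.5
tool_pos: [0.5187, -0.1657, 0.0715]
tcp_rot: [0.002, 0.653, 0.757, 0.003]
wrist_force: [0.7, 0.5, 1.2]
finger_gap: 0.0004
```

```bash
python3 -c "
from h import *
delta([.517,-.166,.05],8.5);avg(4)";python3 tip.py p11
```

```text
t 22.5 pos [ 0.5187 -0.1657  0.0715] yaw_y 8.43 gap 0.0004 q6 -0.483
F [0.68 0.53 1.19] M [-0.007 -0.089 -0.009] tilt z [ 0.0065  0.002  -1.    ]
delta [-0.1 -1.9 21.5] turn -0.0012551619427974042
F [-0.02  0.29  0.32] M [-0.024 -0.118 -0.009] sd [0.048 0.032 0.009] Mz axis -0.004
t 22.7 pos [ 0.5186 -0.1657  0.0717] yaw_y 8.43 gap 0.0004 q6 -0.483
[ 0.5186028  -0.16567056  0.07173243] [-0.333   0.3623  1.7993  0.0048  0.974  -0.4828] 0.00036343580602682764 [0.00207253 0.65324081 0.75714157 0.00296544]
scene [172 140]
top [272 178]
```

View pics/p11_scene.png

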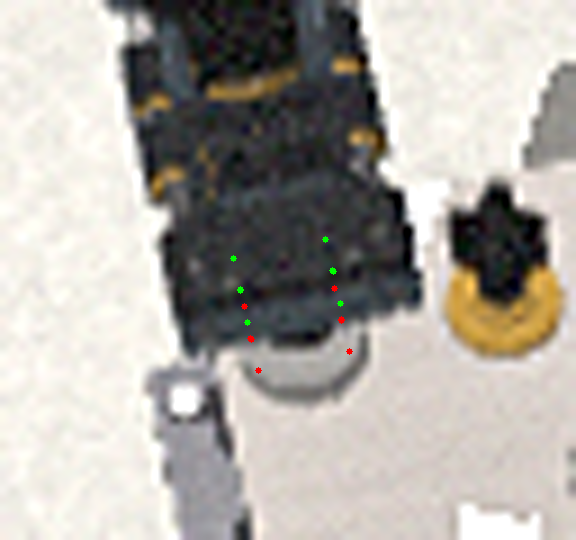

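View pics/p11_top.png

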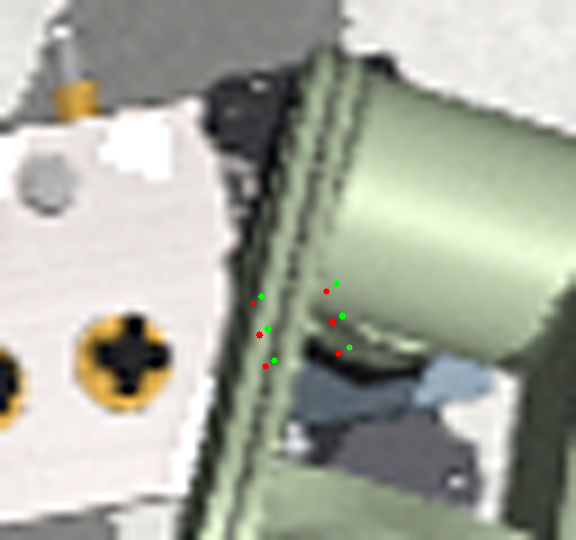

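Emit:
move_arm --pt "-1 0 -1.9 4 0" --pt "-1 0 -1.9 8 0" --pt "-1 0 -1.9 12 0" --pt "-1 0 -1.9 13 0" --pt "-1 0 -1.9 13 0"

```text
t: 23.3
tool_pos: [0.5163, -0.1657, 0.058]
tcp_rot: [0.001, 0.653, 0.757, 0.003]
wrist_force: [0.2, -0.6, 0.5]
finger_gap: 0.0004
```

Emit:
move_arm --pt "-1 0 0 1.5 0" --pt "-1 0 0 3 0" --pt "-1 0 0 3 0"

```text
t: 23.6
tool_pos: [0.5162, -0.1657, 0.0548]
tcp_rot: [0.001, 0.653, 0.757, 0.003]
wrist_force: [-0.2, -0.8, 0.6]
finger_gap: 0.0001
```

Emit:
move_arm --pt "-1 0 0 1.5 0" --pt "-1 0 0 3 0" --pt "-1 0 0 3 0"

```text
t: 23.9
tool_pos: [0.5161, -0.1656, 0.0516]
tcp_rot: [0.001, 0.653, 0.757, 0.003]
wrist_force: [-0.1, 0.1, 0.4]
finger_gap: 0.0003
```

Emit:
move_arm --pt "-1 0 0 1.5 0" --pt "-1 0 0 3 0" --pt "-1 0 0 3 0"

```text
t: 24.2
tool_pos: [0.5161, -0.1657, 0.0486]
tcp_rot: [0.001, 0.653, 0.757, 0.003]
wrist_force: [-1.2, -0.9, 1.9]
finger_gap: 0.0003
```

Emit:
move_arm --pt "-1 0 0 1 0" --pt "-1 0 0 2 0" --pt "-1 0 0 2 0"

```text
t: 24.5
tool_pos: [0.5161, -0.1657, 0.0467]
tcp_rot: [0.001, 0.653, 0.757, 0.003]
wrist_force: [-0.2, 0.7, 3.2]
finger_gap: 0.0005
```

Emit:
move_arm --pt "-1 0 0 1.5 0" --pt "-1 0 0 3 0" --pt "-1 0 0 4 0" --pt "-1 0 0 4 0"

```text
t: 24.9
tool_pos: [0.5162, -0.1657, 0.0429]
tcp_rot: [0.001, 0.653, 0.757, 0.003]
wrist_force: [-1.7, 0.6, 6.4]
finger_gap: 0.0007
```

Emit:
move_arm --pt "-1 0 0 1 0" --pt "-1 0 0 1.5 0" --pt "-1 0 0 1.5 0"

```text
t: 25.2
tool_pos: [0.5162, -0.1657, 0.0418]
tcp_rot: [0.001, 0.653, 0.757, 0.003]
wrist_force: [-2.0, 0.0, 6.8]
finger_gap: 0.0002
```

```bash
python3 -c "
from h import *
avg(3)"
```

```text
F [-2.19  0.65  6.67] M [ 0.106  0.281 -0.01 ] sd [0.006 0.033 0.034] Mz axis -0.427
t 25.35 pos [ 0.5162 -0.1657  0.0418] yaw_y 8.43 gap 0.0003 q6 -0.485
```

Emit:
move_arm --pt "-1 0 0 1 0" --pt "-1 0 0 2 0" --pt "-1 0 0 2 0"

```text
t: 25.65
tool_pos: [0.5162, -0.1657, 0.0411]
tcp_rot: [0.001, 0.653, 0.757, 0.003]
wrist_force: [-3.4, 1.0, 12.6]
finger_gap: 0.0004
```

```bash
python3 -c "
from h import *
avg(3)"
```

```text
F [-3.77  1.69 12.95] M [0.195 0.582 0.007] sd [0.02  0.012 0.025] Mz axis -0.695
t 25.8 pos [ 0.5162 -0.1657  0.0411] yaw_y 8.43 gap 0.0004 q6 -0.485
```

Hard stop reached at about 13 N. I'll hold it there, then lift.

Emit:
move_arm --pt "-1 0 0 0 0" --pt "-1 0 0 0 0" --pt "-1 0 0 0 0" --pt "-1 0 0 0 0" --pt "-1 0 0 0 0" --pt "-1 0 0 0 0" --pt "-1 0 0 0 0" --pt "-1 0 0 0 0"

```text
t: 26.6
tool_pos: [0.5162, -0.1657, 0.0416]
tcp_rot: [0.002, 0.653, 0.757, 0.003]
wrist_force: [-2.2, 0.4, 7.4]
finger_gap: 0.0002
```

Emit:
move_arm --pt "-1 0 0 0 0" --pt "-1 0 0 0 0" --pt "-1 0 0 0 0" --pt "-1 0 0 0 0" --pt "-1 0 0 0 0" --pt "-1 0 0 0 0"

```text
t: 27.2
tool_pos: [0.5162, -0.1657, 0.042]
tcp_rot: [0.002, 0.653, 0.757, 0.003]
wrist_force: [-1.3, 0.5, 7.5]
finger_gap: 0.0008
```

Emit:
move_arm --pt "-1 0 0 -4 0" --pt "-1 0 0 -8 0" --pt "-1 0 0 -14 0" --pt "-1 0 0 -30 0" --pt "-1 0 0 -60 0" --pt "-1 0 0 -100 0" --pt "-1 0 0 -120 0" --pt "-1 0 0 -120 0"

```text
t: 28.0
tool_pos: [0.5176, -0.1666, 0.1651]
tcp_rot: [0.005, 0.653, 0.757, 0.004]
wrist_force: [-0.4, -1.0, -0.5]
finger_gap: 0.0007
```

```bash
python3 -c "
from h import *
delta([.35,-.25,.2])"
```

```text
t 28.0 pos [ 0.5176 -0.1666  0.1651] yaw_y 8.43 gap 0.0007 q6 -0.484
F [-0.38 -0.97 -0.47] M [-0.003 -0.11   0.011] tilt z [ 1.280e-02 -3.000e-04 -9.999e-01]
delta [ -58.  -177.5  -37. ] turn None
```

Emit:
move_arm --pt "-1 -10 -30 -20 0" --pt "-1 -22 -70 -35 0" --pt "-1 -36 -110 -37 0" --pt "-1 -50 -150 -37 0" --pt "-1 -58 -177 -37 0" --pt "-1 -58 -177 -37 0"

```text
t: 28.6
tool_pos: [0.3472, -0.2502, 0.1987]
tcp_rot: [0.003, 0.655, 0.756, 0.004]
wrist_force: [-0.5, 0.2, 1.1]
finger_gap: 0.0003
```

```bash
python3 -c "
from h import *
delta([.35,-.25,.2])
c=optics.camera('scene');cv2.imwrite('pics/s12f.png',c['img']);a=c['img'][125:215,180:330];cv2.imwrite('pics/s12.png',cv2.resize(a,None,fx=5,fy=5,interpolation=cv2.INTER_CUBIC))"
python3 yaw.py pics/y12.png
```

```text
t 28.6 pos [ 0.3472 -0.2502  0.1987] yaw_y 8.23 gap 0.0003 q6 -0.803
F [-0.51  0.2   1.08] M [-0.047 -0.165 -0.045] tilt z [ 9.8e-03  9.0e-04 -1.0e+00]
delta [-0.2  2.8 -1.3] turn None
[(np.float64(48.70703125), np.int64(-15), 0, 0), (np.float64(49.55859375), np.int64(-18), 0, 0), (np.float64(49.8046875), np.int64(-12), 0, 0), (np.float64(50.48828125), np.int64(-15), -1.5, 0), (np.float64(50.8203125), np.int64(-15), 1.5, 0), (np.float64(51.2265625), np.int64(-18), 1.5, 0), (np.float64(51.546875), np.int64(-12), -1.5, 0), (np.float64(51.65234375), np.int64(-18), -1.5, 0), (np.float64(51.85546875), np.int64(-12), 1.5, 0), (np.float64(52.671875), np.int64(-21), 0, 0)]
[0.48789162 0.03342739 0.        ]
```

View pics/s12.png

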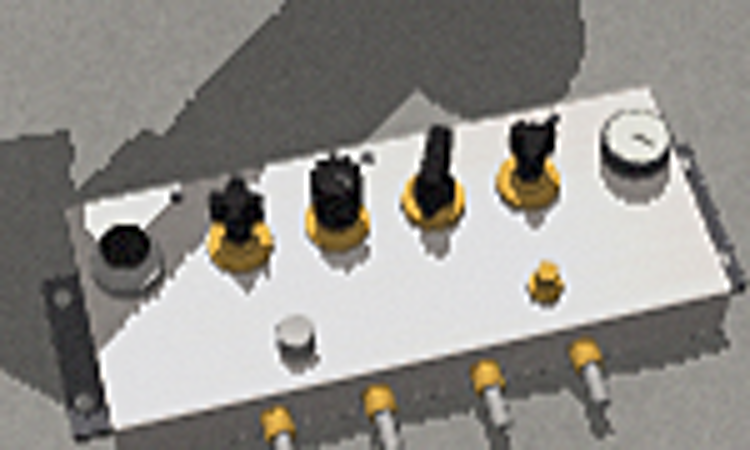

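View pics/y12.png

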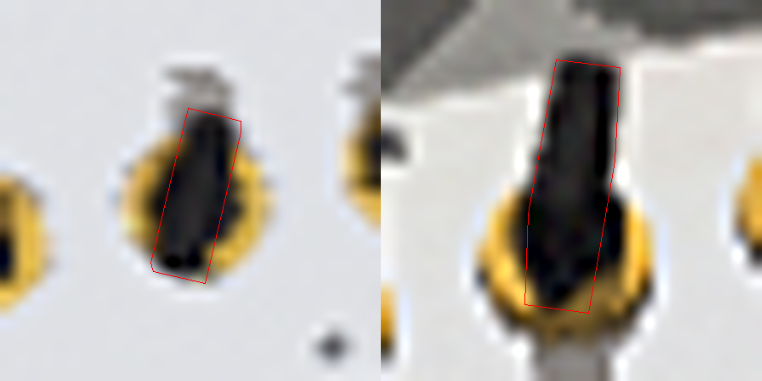

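View pics/s12f.png

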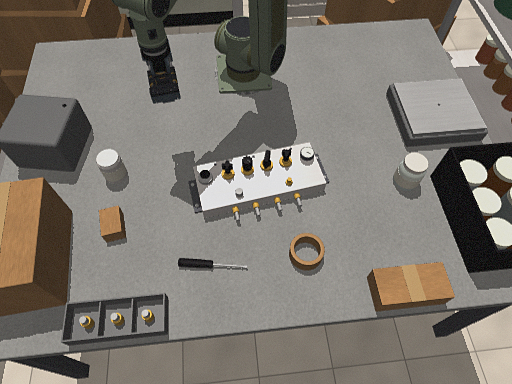

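```bash
python3 -c "
from station import ticket
print(ticket.finish_job())"
```

```text
the job is handed in; nothing more can be done
None
```

I shut the bar valve, then pressed and released the vent plunger, and handed the job in at about 28.6 s of the 70 s allowed. No verdict was reported.

- **Valve:** I turned it clockwise and felt the stop after about 1.23 rad of tool turn. I leaned on it at about 0.41–0.45 N m for roughly 0.7 s, eased off and let go. In the last pictures the bar reads about -15 to -18°, against about 52° at the start. That is roughly 1.2 rad, well past the 0.96 rad needed.
- **Vent:** I pressed it down to its hard stop, peaking at about 13 N, and held it at or near full travel for about 2 s. The hold settled at about 7.5 N and roughly 7.3 mm. In the last picture the cap looks fully up.
- **Rest of the bench:** The other knobs and the loose things look unmoved in the last scene picture, and the gripper was clear of everything.

**Disagreement:** The reported tool height did not match the pictures. The fingertips sat about 32 mm higher than the reported position. My first closing therefore shut on empty air above the bar, without touching anything. I confirmed the offset from the pictures, and the later contact height on the vent cap agreed with it. I then worked by force and pictures.

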